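# Lock the modem bank's sprung slide

## Task

The modem bank with the orange thumb tab is still unlocked. With the fingertips push its orange tab along the track, towards the bridge with the red pin, fully home to the end stop, then let it go, so that the slide springs back and is caught by the stop pin in its mid position. Only push: pick nothing up, and leave the blue-tab bank, the card case, the adapter, the bowl and the bottle where they are.

Things in the scene. Friction and masses are not known exactly. Their poses are not given: they have to be found in the camera images.
- bank_a: Modem bank with the orange thumb tab (the one to lock): fixed black box, 160 mm (its x) by 260 mm (its y), top 45 mm above the desk; origin at the centre of its underside. Eight stub antennas stand in a row at x = +64 mm, tips 100 mm above the desk. Slide track on top along y at x = -30 mm between 6 mm high rails at x = -55 and -5 mm. The slide is pushed along the bank's +y.
- bank_a_slide (a joint): Slide with the orange thumb tab, in m along the bank's +y: 0 = out (unlocked; starts here), 0.024 = mid position, held by the stop pin (locked), 0.040 = fully home at the hard end stop. A spring pushes it back towards 0 (about 3.6 N at 0, 6.5 N at 0.024, 8.4 N at 0.040, plus a little friction and damping).
- bank_a_pin (a joint): Stop pin of the orange-tab bank, in m downward: 0 = up, on the slide's brass block (unlocked); about 0.009 = dropped behind the block (locked). Its own spring drops it once the slide has passed mid position by a few mm; it then stops the returning slide at 0.024. It needs no touching.
- bank_a_pinhead (a point): Top of the stop pin's red head (18 mm across), 101 mm above the desk when up, 92 mm when dropped. It stands on an aluminium bridge over the slide at x = -30, y = +60 mm of the bank; the bridge is 57 mm wide (x), 22 mm long (y), its top 79 mm above the desk.
- bank_a_tab (a point): Centre of the flat push face of the orange tab (moves with the slide; axes as the bank). The face looks to the bank's -y, is 40 mm wide and spans 50 to 75 mm above the desk. With the slide out it lies at x = -30, y = -75 mm of the bank, with 55 mm of clear bank top (46 mm above the desk) on its -y side for a fingertip. Beyond the face the tab steps down within 36 mm.
- bank_b: Second modem bank, the same but with a blue thumb tab, already locked; leave it alone. Fixed black box 160 x 260 x 45 mm, origin at the centre of its underside, antennas along its +x edge. Which bank stands left or right changes.
- bank_b_slide (a joint): Slide of the blue-tab bank, in m; starts latched at 0.024 and must stay there.
- bank_b_tab (a point): Centre of the push face of the blue tab, 62.5 mm above the desk.
- card_case_mid (a point): White card case, 24 x 50 x 14 mm, lying loose on the orange-tab bank between slide and antennas; point at its centre (52.6 mm above the desk). Leave it lying.
- adapter_mid (a point): White plug adapter, 45 x 60 x 28 mm, loose on the desk beyond the banks; point at its centre.
- noodle_bowl_mid (a point): Empty paper noodle bowl, 110 mm across, 70 mm high, loose on the desk beyond the banks; point half-way up on its axis.
- drink_mid (a point): Drink bottle, 60 mm across, 170 mm high, standing loose beyond the banks; point half-way up on its axis.

How it is judged:
By the outcome, as a careful person would: the job done as asked, in the order asked, and still so for the second after the job is handed in, with the robot touching nothing.
It also fails if it takes over 32 s, if anything falls off the work surface, if the arm or the gripper's body presses on something with over 40 N, if the wrist force passes 120 N, or if a joint passes its speed limit or range.

## Robot

A 6-joint arm with a two-finger parallel gripper is mounted at the origin on the work surface. World frame = base frame: x ahead of the robot, y to its left, z up, the work surface at z = 0. Lengths are in mm, angles in rad, forces in N, time in s.
With the tool pointing down it reaches from about 350 to 725 mm from the base axis. Payload 4.3 kg.
Tool frame: the origin (TCP) lies at the very end of the fingers, on their centre line; the grasp point (between the pads) lies 19 mm behind it; z points along the fingers, y is the line along which they close (so a half turn about z gives the same grasp; the last joint's range is limited). The gripper opens to 85 mm and grips with 20 to 120 N. Pads are 22 mm wide; open, the fingers measure 114 mm over their backs; the gripper's body (76 mm by 85 mm) begins 54 mm behind the grasp point. The pads swing forward as they close: fully open they stand 13 mm farther back than shut.
Start: joints at [-1.302, 0.377, 0.081, 1.274, 0, 1.46], TCP at [212.652, -534.274, 207.729] pointing down, gripper open.
Joint ranges: [-2.72, 2.72], [-0.84, 1.66], [-1.02, 1.22], [-1.77, 2.12], [-1.37, 1.28], [-3.14, 3.14]. Speed limits (rad/s): [2.57, 2.57, 3.14, 3.14, 3.14, 3.14].

## Interface

Orientations are given as a rotation vector (axis times angle).
In Python, from workcell import monitor, viewer, job_done, spotter gives the robot as it stands.
- The arm moves only by the tool send_rows, never from a script. Its argument "commands" is a list of rows, each a list of 7 numbers: the shift along the tool's x, y, z in m, then the turn, a rotation vector about the tool's x, y, z in degrees, then the opening, from -1 (shut) to 1 (fully open), so that 0 is half open. A call has 1 to 10 rows; each row shifts and turns the commanded pose from where the row before left it, along the tool's axes as they then stand; what a row does not reach is not made up. A row lasts 1/12 s, in which the tool goes at most 41.7 mm and 7.16 degrees, less where a joint would pass 70% of its speed; a pose out of reach is approached as far as the arm can. A call with a gripper value outside its range is refused whole. The fingers move at their own pace and stop on an object; the grip force is fixed at half the most. Time passes only in rows, so rows that do not move let the fingers close. It gives the time, the measured TCP pose, the force, the opening and the grip force at its end, in the units of the state.
- monitor.get_obs(): the state, without advancing time (a new reading comes with each control period).
- viewer.capture(name): name is "scene" or "top" or "wrist"; returns a dict with "frame" (384x512x3 uint8, blue, green, red), "fx", "fy", "cx", "cy" (pixels), "pose" (4x4, takes a point from camera to world coordinates); the wrist camera has in their place "tool_from_camera" (4x4, takes a point from camera to tool coordinates, whose origin is the TCP and whose axes are the flange's). Camera axes: x right, y up, looking along -z (the intrinsics and any distortion apply to the point x, -y, -z); pixel columns grow to the right and rows downward; lengths in mm; the calibration is good to about 2 mm. A picture is of the moment at which its call begins: read the wrist's pose just before it. There is no depth.
- job_done(): hands the job in; it is judged then, once.
Trained networks look in a picture, given as the dict that the camera call returned (one of the last four; its "shot" number tells which), for a name from the list of things; names that differ only in an ending like _2 or _b are one class to them, and where a whole thing is asked for, a point or a joint stands for the part that bears it (a point fixed in the world has none). Each returns a list of dicts, best first, with "conf" (0 to 1); they miss things now and then, are a little off and sometimes report something else, mostly with a low value. They report only what shows in the picture. A call takes as long as a camera call.
- spotter.boxes_of(picture, target): "box" ([left, top, right, bottom] as shares, 0 to 1, of the picture: columns of its width, rows of its height, round what is visible of it).
The state is a dict: "clock": time; "joint_positions": joint angles; "joint_velocities": joint speeds; "joint_torque": joint torques, N m; "tool_pos": TCP position; "ee_rot": TCP orientation; "ft_force": force on the tool from outside, world axes, zero at the start; "torque": the same for the moment, N m; "grip_width": opening from 0.0 (shut) to 1.0 (fully open); "gripper_force": force on a finger pad.
Only numpy, scipy, OpenCV 4.12 (cv2) and the standard library are available. Lean on these libraries where they do the work, as an engineer would, in place of code of your own. Each camera call takes 0.05 s, during which the arm holds its last target. There are 200 camera calls.

## Working session

There is one attempt and no reset: what is moved stays moved. The work goes in short steps, Python scripts to look and compute and a tool call to move; the robot and the scene stay as the last step left them, time stands still between calls to the robot, and variables do not carry over. Pictures are saved under pics/ and viewed, at most 10 in all, crops included, and the job is handed in when it is done.

Besides the shell and the picture viewer there is one more tool, called after "Emit:" by a JSON object that holds its "fn" and its "kwargs", one argument or row to a line. send_rows: Moves the arm, as the interface text tells. Its arguments: {"type":"object","properties":{"commands":{"type":"array"}},"required":["commands"]}

```bash
mkdir -p pics; ls; python3 - <<'E'
from workcell import monitor, viewer, spotter
import cv2
o=monitor.get_obs(); print({k:o[k] for k in('clock','tool_pos','ee_rot','ft_force','grip_width')})
for n in("top","scene"):
    p=viewer.capture(n); cv2.imwrite(f'pics/{n}0.png',p['frame']); print(n,p['fx'],p['fy'],p['cx'],p['cy'],p['pose'],[k for k in p])
    for t in("bank_a","bank_a_tab","bank_a_pinhead","card_case_mid"):
        print(t,[( [round(a*b) for a,b in zip(d['box'],(512,384,512,384))],round(d['conf'],2)) for d in spotter.boxes_of(p,t)])
E
```

```text
pics
{'clock': 0.0, 'tool_pos': array([ 212.43275732, -533.5475698 ,  206.73496008]), 'ee_rot': array([-3.08337343e+00, -5.91045514e-01,  3.04397474e-04]), 'ft_force': array([-0.38770368,  0.53384796, -0.53662801]), 'grip_width': 0.9978218138714086}
top 423.05914622397734 423.05914622397734 256.1187566408749 196.15276878124772 [[-2.43233924e-02  9.98424351e-01 -5.05686425e-02  5.56848635e+02]
 [-9.99628741e-01 -2.36691666e-02  1.34963038e-02 -2.77525697e+01]
 [ 1.22781207e-02  5.08781444e-02  9.98629392e-01  1.19786445e+03]
 [ 0.00000000e+00  0.00000000e+00  0.00000000e+00  1.00000000e+00]] ['frame', 'fx', 'fy', 'cx', 'cy', 'pose', 'shot']
bank_a [([284, 193, 383, 257], 0.77), ([98, 190, 203, 253], 0.59)]
bank_a_tab [([118, 222, 179, 243], 0.91)]
bank_a_pinhead []
card_case_mid [([139, 205, 154, 218], 0.63)]
scene 386.2441466791164 386.2441466791164 256.6295168327887 188.3809121182996 [[-7.79224370e-01 -4.81643417e-01  4.01034912e-01  9.38196276e+02]
 [ 6.26744483e-01 -5.99695641e-01  4.97550490e-01  3.86453655e+02]
 [ 8.56969860e-04  6.39049886e-01  7.69164813e-01  7.30465828e+02]
 [ 0.00000000e+00  0.00000000e+00  0.00000000e+00  1.00000000e+00]] ['frame', 'fx', 'fy', 'cx', 'cy', 'pose', 'shot']
bank_a [([287, 215, 447, 362], 0.84), ([175, 106, 285, 187], 0.63)]
bank_a_tab [([339, 230, 414, 299], 0.79)]
bank_a_pinhead [([250, 308, 276, 346], 0.4)]
card_case_mid [([347, 274, 377, 302], 0.79)]
```

```bash
python3 - <<'E'
import cv2
a=cv2.imread('pics/top0.png')[150:290,70:410]
cv2.imwrite('pics/top_c.png',cv2.resize(a,None,fx=2.35,fy=2.35,interpolation=cv2.INTER_CUBIC))
E
```

```text
(no output)
```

View pics/top_c.png

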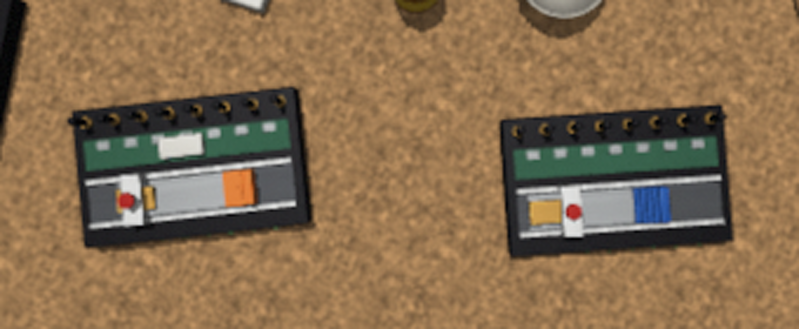

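View pics/scene0.png

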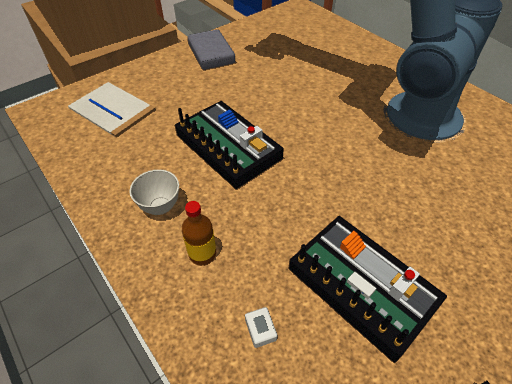

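The orange bank is on the left in the top view, at about (150,222) full-frame. Its pin, at (124,235), lies to the left (world +y) of the tab, at (171,230).

```bash
cat > h.py <<'E'
import numpy as np, cv2
from scipy.optimize import least_squares
from scipy.spatial.transform import Rotation as R
def proj(p,X,T=None):
    T=p['pose'] if T is None else T
    c=(np.linalg.inv(T)@np.c_[X,np.ones(len(X))].T)[:3]
    return np.c_[p['cx']+p['fx']*c[0]/-c[2],p['cy']+p['fy']*c[1]/c[2]]
def world(b,L):
    x,y,th=b; L=np.asarray(L,float); c,s=np.cos(th),np.sin(th)
    return np.c_[x+c*L[:,0]-s*L[:,1],y+s*L[:,0]+c*L[:,1],L[:,2]]
def blob(f,col,box):
    h=cv2.cvtColor(f,cv2.COLOR_BGR2HSV); l,t,r,b=box
    if col=='red': m=((h[...,0]<5)|(h[...,0]>172))&(h[...,1]>150)&(h[...,2]>90)
    else: m=(h[...,0]>=5)&(h[...,0]<16)&(h[...,1]>200)&(h[...,2]>120)
    z=np.zeros(m.shape,np.uint8); z[t:b,l:r]=m[t:b,l:r]
    n,lab,st,ce=cv2.connectedComponentsWithStats(z); i=1+np.argmax(st[1:,4])
    return ce[i],st[i],(lab==i).astype(np.uint8)
E
python3 - <<'E'
from h import *
from workcell import viewer
C=[[80,-130,45],[80,130,45],[-80,130,45],[-80,-130,45]]
t=viewer.capture('top'); s=viewer.capture('scene')
tc=np.array([[297,88],[75,110],[85,245],[311,222]])/2.35+[70,150]
obs=[]
for p,bx in((t,(95,190,205,258)),(s,(290,210,450,355))):
    r,st,_=blob(p['frame'],'red',bx); o,so,m=blob(p['frame'],'orange',bx); print('red',r,st,'or',o,so)
    c,_=cv2.findContours(m,0,1); print(cv2.minAreaRect(c[0]),len(c)); obs.append((p,r,o))
sc=np.array([[289,267],[394,355],[445,296],[339,217]])  # scene corners, rough
def res(b,full=0):
    e=[proj(t,world(b,C))-tc,(proj(s,world(b,C))-sc)*.5]
    for p,r,o in obs: e+= [proj(p,world(b,[[-30,60,99]]))-r, proj(p,world(b,[[-30,-57,68]]))-o]
    return e if full else np.concatenate(e).ravel()
q=least_squares(res,[480,200,.1],x_scale=[100,100,1],loss='soft_l1'); print(q.x,q.cost)
for e in res(q.x,1): print(e.round(1).tolist())
print('face,pin,axis+y',world(q.x,[[-30,-75,62],[-30,60,101]]),-np.sin(q.x[2]),np.cos(q.x[2]))
E
```

```text
red [123.40740741 235.07407407] [121 233   6   5  27] or [177. 229.] [177 228   1   3   3]
((177.0, 229.0), (2.0, 0.0), -90.0) 1
red [409.48051948 274.25974026] [405 270  10  10  77] or [352.38669951 244.54187192] [340 231  26  28 406]
((352.7500305175781, 244.25003051757812), (19.798988342285156, 21.920310974121094), 45.0) 1
[5.56339969e+02 2.44270565e+02 7.30325977e-02] 20.19458182870355
[[-0.6, -1.0], [-1.6, -1.2], [-1.2, 0.3], [-1.2, 0.6]]
[[-1.1, -5.1], [1.4, 0.4], [0.3, -0.5], [-0.7, -2.1]]
[[0.0, -0.7]]
[[-6.0, 0.6]]
[[-2.3, -1.1]]
[[-0.4, -3.0]]
face,pin,axis+y [[531.89251649 167.2814615   62.        ]
 [522.04187808 301.92159267 101.        ]] -0.07296769190176464 0.9973343050043597
```

Emit:
{"fn": "send_rows", "kwargs": {
  "commands": [
    [0, 0, 0, 0, 0, -7, -1],
    [0, 0, 0, 0, 0, -7, -1],
    [0, 0, 0, 0, 0, -7, -1],
    [0, 0, 0, 0, 0, -7, -1],
    [0, 0, 0, 0, 0, -7, -1],
    [0, 0, 0, 0, 0, -7, -1],
    [0, 0, 0, 0, 0, -7, -1],
    [0, 0, 0, 0, 0, -7, -1],
    [0, 0, 0, 0, 0, -7, -1],
    [0, 0, 0, 0, 0, -7, -1]
  ]
}}

```text
clock: 1.43
tool_pos: [212.6, -534.3, 207.8]
ee_rot: [2.181, 2.261, -0.0]
ft_force: [0.4, 0.2, -0.3]
grip_width: -0.002
gripper_force: 0.0
```

Emit:
{"fn": "send_rows", "kwargs": {
  "commands": [
    [0.025, 0.015, 0, 0, 0, -2.5, -1],
    [0.025, 0.015, 0, 0, 0, 0, -1],
    [0.025, 0.015, 0, 0, 0, 0, -1],
    [0.025, 0.015, 0, 0, 0, 0, -1],
    [0.025, 0.015, 0, 0, 0, 0, -1],
    [0.025, 0.015, 0, 0, 0, 0, -1],
    [0.025, 0.015, 0, 0, 0, 0, -1],
    [0.025, 0.015, 0, 0, 0, 0, -1],
    [0.025, 0.015, 0, 0, 0, 0, -1],
    [0.025, 0.015, 0, 0, 0, 0, -1]
  ]
}}

```text
clock: 2.27
tool_pos: [345.5, -273.3, 207.9]
ee_rot: [2.138, 2.301, -0.0]
ft_force: [-0.3, 0.3, 0.2]
grip_width: 0.0
gripper_force: 0.0
```

Emit:
{"fn": "send_rows", "kwargs": {
  "commands": [
    [0.025, 0.015, 0, 0, 0, 0, -1],
    [0.025, 0.015, 0, 0, 0, 0, -1],
    [0.025, 0.015, 0, 0, 0, 0, -1],
    [0.025, 0.015, 0, 0, 0, 0, -1],
    [0.025, 0.015, 0, 0, 0, 0, -1],
    [0.025, 0.015, 0, 0, 0, 0, -1],
    [0.025, 0.015, 0, 0, 0, 0, -1],
    [0.025, 0.015, 0, 0, 0, 0, -1],
    [0.025, 0.015, 0, 0, 0, 0, -1],
    [0.025, 0.015, 0, 0, 0, 0, -1]
  ]
}}

```text
clock: 3.1
tool_pos: [476.8, -12.8, 207.9]
ee_rot: [2.138, 2.301, 0.0]
ft_force: [-0.6, -0.1, -0.7]
grip_width: 0.005
gripper_force: 0.0
```

Emit:
{"fn": "send_rows", "kwargs": {
  "commands": [
    [0.025, 0.011, 0, 0, 0, 0, -1],
    [0.025, 0.011, 0, 0, 0, 0, -1],
    [0.025, 0.011, 0, 0, 0, 0, -1],
    [0.025, 0.011, 0.01, 0, 0, 0, -1],
    [0.025, 0.011, 0.01, 0, 0, 0, -1],
    [0.022, 0.013, 0.01, 0, 0, 0, -1],
    [0, 0, 0.01, 0, 0, 0, -1],
    [0, 0, 0.01, 0, 0, 0, -1],
    [0, 0, 0, 0, 0, 0, -1]
  ]
}}

```text
clock: 3.85
tool_pos: [531.5, 136.8, 155.3]
ee_rot: [-2.137, -2.3, 0.006]
ft_force: [-1.0, -0.3, 0.1]
grip_width: 0.002
gripper_force: 0.0
```

```bash
python3 - <<'E'
from h import *
from workcell import viewer,monitor
import pickle
o=monitor.get_obs(); p=viewer.capture('wrist'); cv2.imwrite('pics/w1.png',p['frame'])
T=np.eye(4);T[:3,:3]=R.from_rotvec(o['ee_rot']).as_matrix();T[:3,3]=o['tool_pos']
W=T@p['tool_from_camera']; pickle.dump((p,W),open('w1.pkl','wb'))
print(o['tool_pos'],W.round(2).tolist())
b=[556.34,244.27,.073]
print('proj face l/r top, bottom, pin, tcp',proj(p,world(b,[[-50,-75,75],[-10,-75,75],[-50,-75,50],[-10,-75,50],[-30,60,101],[-80,-130,45],[80,-130,45]]),W).round(0).tolist())
E
```

```text
[531.49869986 136.75103051 155.30095331] [[1.0, -0.07, -0.02, 525.81], [0.07, 0.95, 0.31, 214.99], [-0.0, -0.31, 0.95, 321.74], [0.0, 0.0, 0.0, 1.0]]
proj face l/r top, bottom, pin, tcp [[242.0, 149.0], [289.0, 149.0], [244.0, 144.0], [287.0, 144.0], [267.0, -54.0], [216.0, 197.0], [374.0, 197.0]]
```

View pics/w1.png

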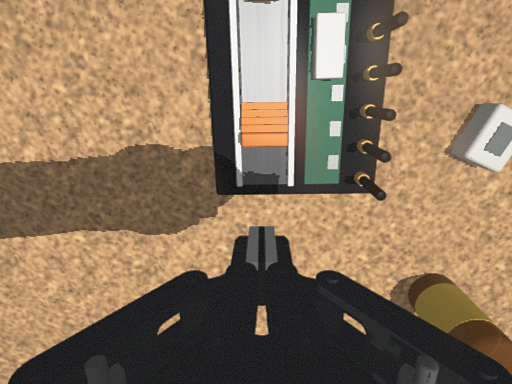

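The wrist view shows the tab's near edge at row 147, columns 241–288. The model predicted row 149 and columns 242–289, so it agrees to about 2 mm. Next I lower the fingertips into the clear strip.

Emit:
{"fn": "send_rows", "kwargs": {
  "commands": [
    [0, 0.002, 0.015, 0, 0, 0, -1],
    [0, 0, 0.02, 0, 0, 0, -1],
    [0, 0, 0.02, 0, 0, 0, -1],
    [0, 0, 0.02, 0, 0, 0, -1],
    [0, 0, 0.015, 0, 0, 0, -1],
    [0, 0, 0.007, 0, 0, 0, -1],
    [0, 0, 0, 0, 0, 0, -1],
    [0, 0, 0, 0, 0, 0, -1]
  ]
}}

```text
clock: 4.57
tool_pos: [535.6, 136.9, 61.4]
ee_rot: [2.139, 2.3, 0.0]
ft_force: [0.6, 0.0, -0.1]
grip_width: -0.001
gripper_force: 0.0
```

Emit:
{"fn": "send_rows", "kwargs": {
  "commands": [
    [0.005, 0, 0, 0, 0, 0, -1],
    [0.005, 0, 0, 0, 0, 0, -1],
    [0.003, 0, 0, 0, 0, 0, -1],
    [0.003, 0, 0, 0, 0, 0, -1],
    [0.003, 0, 0, 0, 0, 0, -1],
    [0.003, 0, 0, 0, 0, 0, -1],
    [0.003, 0, 0, 0, 0, 0, -1],
    [0, 0, 0, 0, 0, 0, -1]
  ]
}}

```text
clock: 5.23
tool_pos: [533.4, 163.1, 60.6]
ee_rot: [-2.138, -2.302, -0.0]
ft_force: [-0.0, -0.3, 0.4]
grip_width: -0.005
gripper_force: 0.0
```

Emit:
{"fn": "send_rows", "kwargs": {
  "commands": [
    [0.003, 0, 0.002, 0, 0, 0, -1],
    [0.003, 0, 0, 0, 0, 0, -1],
    [0.003, 0, 0, 0, 0, 0, -1],
    [0.003, 0, 0, 0, 0, 0, -1],
    [0, 0, 0, 0, 0, 0, -1]
  ]
}}

```text
clock: 5.65
tool_pos: [532.6, 175.0, 58.6]
ee_rot: [-2.138, -2.302, -0.0]
ft_force: [-0.4, -1.3, 0.4]
grip_width: -0.001
gripper_force: 0.0
```

Emit:
{"fn": "send_rows", "kwargs": {
  "commands": [
    [0.002, 0, 0, 0, 0, 0, -1],
    [0.002, 0, 0, 0, 0, 0, -1],
    [0.002, 0, 0, 0, 0, 0, -1],
    [0, 0, 0, 0, 0, 0, -1]
  ]
}}

```text
clock: 5.98
tool_pos: [532.2, 180.7, 58.7]
ee_rot: [-2.138, -2.302, -0.0]
ft_force: [-0.2, 0.5, 0.8]
grip_width: 0.001
gripper_force: 0.0
```

```bash
python3 - <<'E'
from workcell import viewer
import cv2
a=viewer.capture('wrist')['frame']; b=viewer.capture('scene')['frame'][190:370,270:470]
cv2.imwrite('pics/w2.png',cv2.hconcat([cv2.resize(a,(420,315)),cv2.resize(b,(350,315),interpolation=cv2.INTER_CUBIC)]))
E
```

```text
(no output)
```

View pics/w2.png

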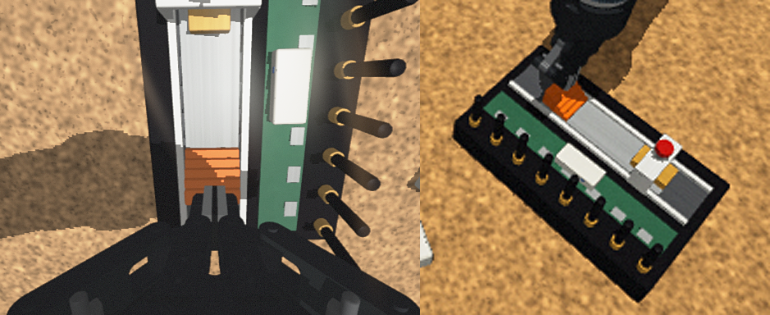

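```bash
python3 - <<'E'
from h import *
from workcell import viewer,monitor
o=monitor.get_obs(); p=viewer.capture('wrist')
T=np.eye(4);T[:3,:3]=R.from_rotvec(o['ee_rot']).as_matrix();T[:3,3]=o['tool_pos']
W=T@p['tool_from_camera']; b=[556.3,246,.073]
print('far end y-39 z50; face top y-75 z75; pin',proj(p,world(b,[[-30,-39,50],[-10,-75,75],[-50,-75,75]]),W).round(0).tolist())
print('tcp',proj(p,o['tool_pos'][None],W).round(), 'bank coords tcp', (np.array([[np.cos(.073),np.sin(.073)],[-np.sin(.073),np.cos(.073)]])@(o['tool_pos'][:2]-b[:2])).round(1))
s=viewer.capture('scene')['frame'][205:265,325:385]
f=p['frame'][160:290,190:330]
cv2.imwrite('pics/w3.png',cv2.hconcat([cv2.resize(f,(430,400),interpolation=cv2.INTER_CUBIC),cv2.resize(s,(360,400),interpolation=cv2.INTER_CUBIC)]))
E
```

```text
far end y-39 z50; face top y-75 z75; pin [[261.0, 180.0], [295.0, 251.0], [226.0, 251.0]]
tcp [[262. 222.]] bank coords tcp [-28.8 -63.7]
```

View pics/w3.png

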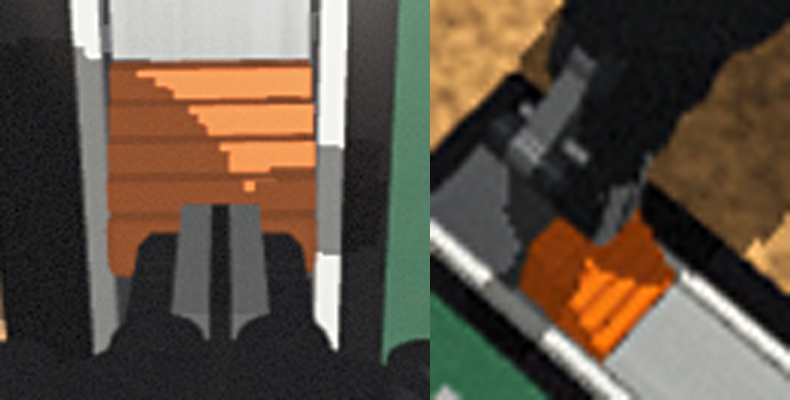

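```bash
python3 - <<'E'
from h import *
from workcell import viewer,monitor
o=monitor.get_obs(); s=viewer.capture('scene'); t=o['tool_pos']; print(t,o['ft_force'],o['joint_torque'])
b=[556.3,246,.073]
print('tcp',proj(s,t+np.array([[0,0,0],[0,0,20],[0,0,40]])).round(1).tolist())
print('tab corners',proj(s,world(b,[[-10,-75,75],[-50,-75,75],[-10,-39,50],[-50,-39,50]])).round(1).tolist(),'bank',proj(s,world(b,[[80,-130,45],[-80,-130,45],[-80,130,45],[80,130,45],[-30,60,101]])).round(1).tolist())
f=s['frame'][195:285,310:430]
cv2.imwrite('pics/s3.png',cv2.resize(f,(800,600),interpolation=cv2.INTER_CUBIC))
E
```

```text
[532.22297337 180.31968464  58.683276  ] [ 0.02919017 -0.70076013  0.34340228] [ 6.05889363e-02 -4.64368057e+01  2.41528237e+01  2.78947391e-04
  2.03476025e-03  1.28603251e-04]
tcp [[348.8, 242.8], [350.6, 237.4], [352.6, 231.9]]
tab corners [[339.8, 240.4], [352.4, 228.9], [351.9, 258.4], [364.2, 246.6]] bank [[287.4, 257.4], [338.3, 213.4], [446.5, 295.6], [397.7, 356.5], [408.3, 273.3]]
```

View pics/s3.png

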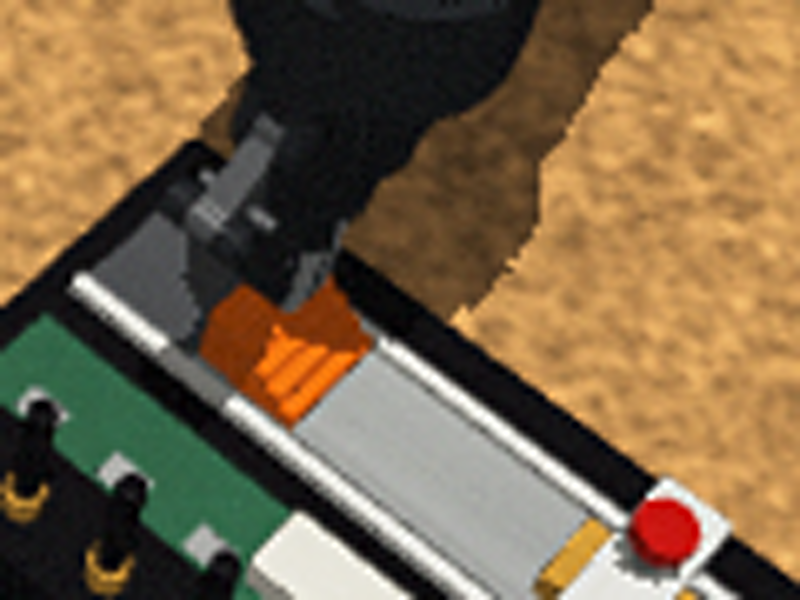

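The fingertips hang above the tab with no contact and the slide hasn't moved. The tip appears in both views about 20 mm higher than the TCP reading implies. I'll back off, lower step by step watching the force, and look again.

Emit:
{"fn": "send_rows", "kwargs": {
  "commands": [
    [-0.01, 0, 0, 0, 0, 0, -1],
    [-0.015, 0, 0, 0, 0, 0, -1],
    [-0.015, 0, 0, 0, 0, 0, -1],
    [0, 0, 0, 0, 0, 0, -1],
    [0, 0, 0.003, 0, 0, 0, -1],
    [0, 0, 0.002, 0, 0, 0, -1],
    [0, 0, 0.002, 0, 0, 0, -1],
    [0, 0, 0, 0, 0, 0, -1]
  ]
}}

```text
clock: 6.9
tool_pos: [534.6, 140.9, 51.0]
ee_rot: [-2.137, -2.302, 0.001]
ft_force: [0.1, 0.2, -0.1]
grip_width: 0.002
gripper_force: 0.0
```

```bash
python3 - <<'E'
from h import *
from workcell import viewer,monitor
o=monitor.get_obs(); p=viewer.capture('wrist');s=viewer.capture('scene'); t=o['tool_pos']; print(t,o['ft_force'],o['grip_width'])
T=np.eye(4);T[:3,:3]=R.from_rotvec(o['ee_rot']).as_matrix();T[:3,3]=t
W=T@p['tool_from_camera']; print(p['tool_from_camera'].round(2).tolist())
L=np.array([[0,0,0],[11,0,0],[11,0,-10],[11,0,-20],[11,0,-30]])
X=(T@np.c_[L,np.ones(5)].T)[:3].T
print('wrist',proj(p,X,W).round(1).tolist(),'scene',proj(s,X).round(1).tolist())
cv2.imwrite('pics/w4.png',cv2.hconcat([cv2.resize(p['frame'][180:280,200:320],(432,360),interpolation=cv2.INTER_CUBIC),cv2.resize(s['frame'][195:285,310:400],(360,360),interpolation=cv2.INTER_CUBIC)]))
E
```

```text
[534.59801448 140.87630317  51.03458243] [ 0.1233122   0.15788861 -0.08666323] 0.001788572113865586
[[-0.0, 0.95, 0.31, 78.3], [1.0, 0.0, 0.0, -0.65], [0.0, 0.31, -0.95, -166.51], [0.0, 0.0, 0.0, 1.0]]
wrist [[262.4, 221.9], [262.4, 205.6], [262.5, 212.1], [262.6, 219.3], [262.6, 227.4]] scene [[333.2, 232.7], [337.4, 236.0], [338.1, 233.3], [338.9, 230.6], [339.7, 227.9]]
```

View pics/w4.png

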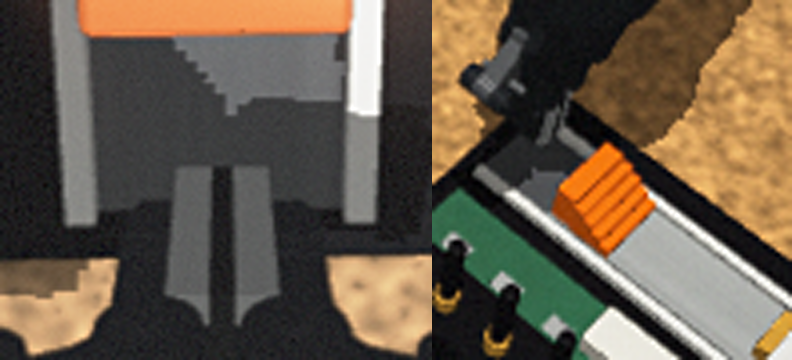

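The tip is at (339,230) in the scene view and at row 226 in the wrist view, so it stands about 20–25 mm above the nominal TCP. I'll lower carefully.

Emit:
{"fn": "send_rows", "kwargs": {
  "commands": [
    [0, 0, 0.002, 0, 0, 0, -1],
    [0, 0, 0.002, 0, 0, 0, -1],
    [0, 0, 0.002, 0, 0, 0, -1],
    [0, 0, 0, 0, 0, 0, -1]
  ]
}}

```text
clock: 7.33
tool_pos: [534.7, 140.5, 45.1]
ee_rot: [-2.138, -2.301, 0.001]
ft_force: [-0.6, -0.3, 0.5]
grip_width: -0.001
gripper_force: 0.0
```

Emit:
{"fn": "send_rows", "kwargs": {
  "commands": [
    [0, 0, 0.002, 0, 0, 0, -1],
    [0, 0, 0.002, 0, 0, 0, -1],
    [0, 0, 0.002, 0, 0, 0, -1],
    [0, 0, 0.002, 0, 0, 0, -1],
    [0, 0, 0, 0, 0, 0, -1]
  ]
}}

```text
clock: 7.75
tool_pos: [534.7, 140.4, 37.1]
ee_rot: [-2.138, -2.301, 0.001]
ft_force: [0.4, -0.6, 0.3]
grip_width: 0.001
gripper_force: 0.0
```

Emit:
{"fn": "send_rows", "kwargs": {
  "commands": [
    [0, 0, 0.002, 0, 0, 0, -1],
    [0.004, 0, 0, 0, 0, 0, -1],
    [0.004, 0, 0, 0, 0, 0, -1],
    [0.003, 0, 0, 0, 0, 0, -1],
    [0.003, 0, 0, 0, 0, 0, -1],
    [0.003, 0, 0, 0, 0, 0, -1],
    [0.002, 0, 0, 0, 0, 0, -1],
    [0.002, 0, 0, 0, 0, 0, -1],
    [0, 0, 0, 0, 0, 0, -1]
  ]
}}

```text
clock: 8.5
tool_pos: [533.7, 160.9, 35.8]
ee_rot: [2.138, 2.3, -0.002]
ft_force: [-1.1, -3.4, 2.0]
grip_width: 0.0
gripper_force: 1.9
```

Contact: −3.4 N, matching the spring preload. Pushing on.

Emit:
{"fn": "send_rows", "kwargs": {
  "commands": [
    [0.003, 0, 0, 0, 0, 0, -1],
    [0.003, 0, 0, 0, 0, 0, -1],
    [0.003, 0, 0, 0, 0, 0, -1],
    [0.003, 0, 0, 0, 0, 0, -1],
    [0, 0, 0, 0, 0, 0, -1]
  ]
}}

```text
clock: 8.92
tool_pos: [532.7, 172.5, 35.7]
ee_rot: [2.138, 2.3, -0.003]
ft_force: [-0.6, -5.5, 2.1]
grip_width: 0.002
gripper_force: 2.5
```

Emit:
{"fn": "send_rows", "kwargs": {
  "commands": [
    [0.003, 0, 0, 0, 0, 0, -1],
    [0.003, 0, 0, 0, 0, 0, -1],
    [0.003, 0, 0, 0, 0, 0, -1],
    [0.003, 0, 0, 0, 0, 0, -1],
    [0.003, 0, 0, 0, 0, 0, -1],
    [0.003, 0, 0, 0, 0, 0, -1],
    [0, 0, 0, 0, 0, 0, -1]
  ]
}}

```text
clock: 9.5
tool_pos: [531.2, 189.8, 35.7]
ee_rot: [2.138, 2.299, -0.004]
ft_force: [-0.6, -6.3, 3.1]
grip_width: 0.004
gripper_force: 3.5
```

Emit:
{"fn": "send_rows", "kwargs": {
  "commands": [
    [0.002, 0, 0, 0, 0, 0, -1],
    [0.002, 0, 0, 0, 0, 0, -1],
    [0.002, 0, 0, 0, 0, 0, -1],
    [0.002, 0, 0, 0, 0, 0, -1],
    [0, 0, 0, 0, 0, 0, -1]
  ]
}}

```text
clock: 9.92
tool_pos: [530.5, 197.2, 35.7]
ee_rot: [2.138, 2.298, -0.006]
ft_force: [-1.1, -8.7, 3.5]
grip_width: -0.0
gripper_force: 3.9
```

Emit:
{"fn": "send_rows", "kwargs": {
  "commands": [
    [0.001, 0, 0, 0, 0, 0, -1],
    [0.001, 0, 0, 0, 0, 0, -1],
    [0, 0, 0, 0, 0, 0, -1]
  ]
}}

```text
clock: 10.17
tool_pos: [530.4, 199.0, 35.7]
ee_rot: [2.138, 2.298, -0.006]
ft_force: [-0.3, -8.7, 2.9]
grip_width: 0.002
gripper_force: 4.2
```

Emit:
{"fn": "send_rows", "kwargs": {
  "commands": [
    [0.001, 0, 0, 0, 0, 0, -1],
    [0.001, 0, 0, 0, 0, 0, -1],
    [0, 0, 0, 0, 0, 0, -1]
  ]
}}

```text
clock: 10.42
tool_pos: [530.3, 199.1, 35.7]
ee_rot: [2.137, 2.295, -0.01]
ft_force: [-0.4, -13.8, 4.1]
grip_width: 0.002
gripper_force: 6.6
```

Emit:
{"fn": "send_rows", "kwargs": {
  "commands": [
    [0.001, 0, 0, 0, 0, 0, -1],
    [0.001, 0, 0, 0, 0, 0, -1],
    [0, 0, 0, 0, 0, 0, -1]
  ]
}}

```text
clock: 10.67
tool_pos: [530.4, 199.0, 35.8]
ee_rot: [2.136, 2.291, -0.014]
ft_force: [-0.3, -18.8, 6.3]
grip_width: 0.002
gripper_force: 9.3
```

Hard stop reached: the TCP holds at 199 while the force rises. Letting go.

Emit:
{"fn": "send_rows", "kwargs": {
  "commands": [
    [-0.02, 0, 0, 0, 0, 0, -1],
    [-0.025, 0, 0, 0, 0, 0, -1],
    [-0.012, 0, 0, 0, 0, 0, -1],
    [0, 0, -0.02, 0, 0, 0, -1],
    [0, 0, -0.03, 0, 0, 0, -1],
    [0, 0, -0.03, 0, 0, 0, -1],
    [0, 0, -0.03, 0, 0, 0, -1],
    [0, 0, -0.02, 0, 0, 0, -1],
    [0, 0, 0, 0, 0, 0, -1],
    [0, 0, 0, 0, 0, 0, -1]
  ]
}}

```text
clock: 11.5
tool_pos: [535.9, 149.3, 167.1]
ee_rot: [2.137, 2.301, 0.006]
ft_force: [0.4, 0.6, -0.3]
grip_width: -0.002
gripper_force: 0.0
```

```bash
python3 - <<'E'
from h import *
from workcell import viewer,monitor
o=monitor.get_obs(); print(o['clock'],o['tool_pos'],o['ft_force'])
p=viewer.capture('wrist');s=viewer.capture('scene')
b=[556.3,247,.073]
for z in(101,92):print('pin',z,proj(s,world(b,[[-30,60,z]])).round(1).tolist())
print(blob(s['frame'],'red',(290,210,450,355))[0],'was 409.5,274.3')
cv2.imwrite('pics/f.png',cv2.hconcat([cv2.resize(p['frame'],(400,300)),cv2.resize(s['frame'][200:350,290:460],(340,300),interpolation=cv2.INTER_CUBIC)]))
E
```

```text
11.5 [535.86313797 149.33149901 167.10271665] [ 0.41294659  0.62785754 -0.31150636]
pin 101 [[408.8, 273.7]]
pin 92 [[407.3, 276.0]]
[407.94736842 276.57894737] was 409.5,274.3
```

View pics/f.png

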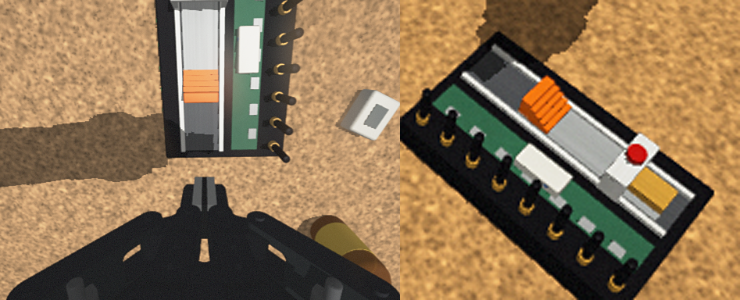

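The pin's red head dropped from (409.5,274.3) to (407.9,276.6), as predicted for 9 mm down. The brass block now lies beyond the bridge and the tab sits mid-track, with the card case still in place and the gripper clear.

```bash
python3 -c "
from workcell import job_done; print(job_done())"
```

```text
the job is handed in; nothing more can be done
None
```

The orange tab was pushed to its end stop and released; the last pictures show the stop pin dropped and the slide held at mid position, and the job was handed in with the arm clear at about 11.5 s. One earlier pass went over the tab without contact because the fingertips sit about 20–25 mm above the reported TCP.

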